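# Restock the spring-latched laundry drawer

## Task

Spring the locked supply drawer by pushing its latch with the dowel through the small hole in the back of the unit, then push the brake lever over click by click until its last notch holds it. Load every soap bar on the worktop into the drawer, lying on the drawer's floor and not stacked, then press the release button so that the lever flies right back, and push the drawer shut until it latches. Finish with the dowel lying in its wooden tray, and leave the bottle, the jar and the cup alone.

Things in the scene. Friction and masses are not known exactly. Their poses are not given: they have to be found in the camera images.
- unit: Low white drawer unit with a wooden top, fixed: 240 deep (its x) x 220 wide (its y) x 110 high. Origin: centre of its underside, on the worktop. Its front, with the drawer, faces its own -x, its back (with the hole) faces +x; z up. It stands turned, so that its front faces to the robot's right (world -y) to within 0.12 rad, and its back to the robot's left.
- back_hole (a point): Centre of the hole in the unit's back, on the outer face: square, 28 wide and high, steel rim, 45 above the worktop; the back is 10 thick, the hole runs along unit x. 20 deep hangs the latch's steel tail, wider than the hole. Pushing it towards the front (unit -x) takes 2 to 5 N; the drawer comes free at about 28 deep, the tail stops at about 33 deep. It springs back when let go.
- latch (a joint): The hidden spring latch: 0 = engaged, stop at 0.32 rad; the drawer is let go at about 0.2.
- drawer (a joint): How far the drawer is out, m: about 0 to 0.002 latched, 0.16 fully out. Once let go, a spring pushes it fully out along unit -x (4 N when shut, 1 N when out). To shut it push on the middle of its front: 4 N, then about 12 N over the last 20 mm where the latch rides up, to the hard stop at -0.003; let go, it stays under 0.004 (unlatched it comes out again). With the brake on it cannot be shut.
- drawer_in (a point): Centre of the drawer's inner floor, moving with it; same axes as the unit. Inside: 173 along x, 180 along y, walls 45 high and 3 thick; floor 16 above the worktop. With the drawer fully out some 155 of the length next to the drawer front is open from above (in this point's frame x from -0.086 to about +0.065), the rest is still under the unit's top.
- drawer_front (a point): Centre of the outer face of the drawer's front panel (220 wide, 78 high, 12 thick, from 10 to 88 above the worktop), 49 above the worktop; the face looks to the unit's -x. No handle sticks out.
- brake (a joint): Brake lever on the unit's top: 0 = off, leaning 0.55 rad from vertical to the front (unit -x); grows as the knob moves to the back (unit +x). Pivot along unit y, 145 above the worktop at unit x +0.030, y +0.055. A spring draws it to 0; a ratchet holds it at about 0.35, 0.70 and 1.05 rad (last notch): push to about 1.13 (stop at 1.2), let it settle back. Takes up to 8 N at the knob.
- lever_knob (a point): Point in the lever's black round knob (22 across, 30 long along the lever), 82 from the pivot; the knob reaches from 62 to 92 from the pivot. Below it the stem is 12 x 10; the two cheek plates beside the pivot rise to 160 above the worktop.
- button_top (a point): Centre of the top of the round grey release button (34 across) on the unit's top, 133 above the worktop, 100 beside the lever (at unit x +0.030, y -0.045). Pressed straight down it moves up to 8 mm; takes 2 N at first, 5 N at the bottom, a little more with the brake on. At 4 mm or more the ratchet is free and the lever swings back to 0. Keep it down until the lever is back.
- release (a joint): How far the release button is pressed: 0 to 0.008 m.
- dowel_tray: Shallow wooden tray, fixed: 200 (its x) x 100 x 26 high outside, walls 5 thick and 6 high inside. Origin: centre of its underside; its floor is 20 above the worktop.
- dowel_grip (a point): Centre of the dowel's square wooden grip, 60 long (dowel's x) x 28 x 28. The rod comes out of the grip on the dowel's -x side. It starts in the tray; lying in the tray this point is 34 above the worktop, on the worktop 14.
- dowel_tip (a point): Middle of the free end of the dowel's rod (14 across, 90 long): 120 from the centre of the grip along the dowel's -x.
- soap0_mid (a point): Centre of a cream soap bar, 64 (its x) x 36 (its y) x 32 high, lying flat on the worktop at the start (16 above it). May be absent (two to four bars are there).
- soap1_mid (a point): Centre of a cream soap bar, 64 (its x) x 36 (its y) x 32 high, lying flat on the worktop at the start (16 above it). May be absent (two to four bars are there).
- soap2_mid (a point): Centre of a cream soap bar, 64 (its x) x 36 (its y) x 32 high, lying flat on the worktop at the start (16 above it). May be absent (two to four bars are there).
- soap3_mid (a point): Centre of a cream soap bar, 64 (its x) x 36 (its y) x 32 high, lying flat on the worktop at the start (16 above it). May be absent (two to four bars are there).
- softener: Bystander: white bottle, 60 across, 120 high; origin at the centre of its foot. Leave alone.
- jar: Bystander: glass jar with a steel lid, 72 across, 100 high; origin at the centre of its foot. Leave alone.
- mug: Bystander: white ceramic cup, 76 across, 85 high; origin at the centre of its foot. Leave alone.
There are look-alikes about, which are no part of the job. Several things have the shape of the dowel_tray; the one meant has the colours described above. What is shaped like the part that bears soap3_mid but black is not meant.

How it is judged (in metres and radians):
On the way, in this order (a step that is already met when the one before it is completed fails the run):
1. the dowel pushes the latch back (contact force between dowel and latch above 0.5 N and value of joint latch above 0.1 rad).
2. the drawer has sprung open (value of joint drawer above 0.13 m), for 0.2 s.
3. the brake lever is held by its last notch, with the gripper off it (value of joint brake above 1 rad and contact force between the fingers and brake below 0.1 N and value of joint drawer above 0.12 m), for 0.3 s.
4. all the soap bars lie in the braked drawer (x of soap0_mid in the frame of drawer_in between -0.085 and 0.085 m and y of soap0_mid in the frame of drawer_in between -0.09 and 0.09 m and z of soap0_mid in the frame of drawer_in between 0.005 and 0.038 m and x of soap1_mid in the frame of drawer_in between -0.085 and 0.085 m and y of soap1_mid in the frame of drawer_in between -0.09 and 0.09 m and z of soap1_mid in the frame of drawer_in between 0.005 and 0.038 m and x of soap2_mid in the frame of drawer_in between -0.085 and 0.085 m and y of soap2_mid in the frame of drawer_in between -0.09 and 0.09 m and z of soap2_mid in the frame of drawer_in between 0.005 and 0.038 m and x of soap3_mid in the frame of drawer_in between -0.085 and 0.085 m and y of soap3_mid in the frame of drawer_in between -0.09 and 0.09 m and z of soap3_mid in the frame of drawer_in between 0.005 and 0.038 m and value of joint brake above 1 rad), for 0.3 s.
5. the release button is pressed and the lever is back (value of joint release above 0.002 m and value of joint brake below 0.2 rad).
6. the drawer is shut (value of joint drawer below 0.004 m), for 0.2 s.
At the end, for the whole second after the job is handed in: Drawer shut (out less than 5 mm) with every soap bar in it, centres inside the walls and 5 to 38 mm above its floor; lever off (below 0.1 rad), button up; the dowel at rest in its tray, grip centre inside the walls, grip and tip at tray height (within 8 and 12 mm) (value of joint drawer below 0.005 m and value of joint brake below 0.1 rad and value of joint release below 0.002 m and x of soap0_mid in the frame of drawer_in between -0.085 and 0.085 m and y of soap0_mid in the frame of drawer_in between -0.09 and 0.09 m and z of soap0_mid in the frame of drawer_in between 0.005 and 0.038 m and x of soap1_mid in the frame of drawer_in between -0.085 and 0.085 m and y of soap1_mid in the frame of drawer_in between -0.09 and 0.09 m and z of soap1_mid in the frame of drawer_in between 0.005 and 0.038 m and x of soap2_mid in the frame of drawer_in between -0.085 and 0.085 m and y of soap2_mid in the frame of drawer_in between -0.09 and 0.09 m and z of soap2_mid in the frame of drawer_in between 0.005 and 0.038 m and x of soap3_mid in the frame of drawer_in between -0.085 and 0.085 m and y of soap3_mid in the frame of drawer_in between -0.09 and 0.09 m and z of soap3_mid in the frame of drawer_in between 0.005 and 0.038 m and x of dowel_grip in the frame of dowel_tray between -0.095 and 0.095 m and y of dowel_grip in the frame of dowel_tray between -0.045 and 0.045 m and z of dowel_grip in the frame of dowel_tray between 0.025 and 0.042 m and z of dowel_tip in the frame of dowel_tray between 0.022 and 0.046 m and linear speed of dowel below 0.02 m/s); the robot touches nothing.
It fails at once if the bottle is knocked over or pushed more than 30 mm (distance of softener from where it was at the start of the episode above 0.03 m or angle between softener's own z axis and vertical above 0.3 rad).
It fails at once if the jar is knocked over or pushed more than 30 mm (distance of jar from where it was at the start of the episode above 0.03 m or angle between jar's own z axis and vertical above 0.3 rad).
It fails at once if the cup is knocked over or pushed more than 30 mm (distance of mug from where it was at the start of the episode above 0.03 m or angle between mug's own z axis and vertical above 0.3 rad).
Of soap0, soap1, soap2, soap3 only 2 to 4 are there at a start; the rules pass over those that are not, and their reading is None.
At some moment in a run one of soap0, soap1, soap2, soap3 may be knocked a few centimetres aside while the robot is not near it.
Once in a run the grip may slacken for a moment while it holds something.
It also fails if it takes over 210 s, if anything falls off the work surface, if the arm or the gripper's body presses on something with over 40 N, if the wrist force passes 120 N, or if a joint passes its speed limit or range.

## Robot

A 6-joint arm with a two-finger parallel gripper is mounted at the origin on the work surface. World frame = base frame: x ahead of the robot, y to its left, z up, the work surface at z = 0. Lengths are in m, angles in degrees, forces in N, time in s.
With the tool pointing down it reaches from about 0.275 to 0.825 m from the base axis. Payload 5.2 kg.
Tool frame: the origin (TCP) lies at the very end of the fingers, on their centre line; the grasp point (between the pads) lies manip.grasp_offset behind it (manip.grasp_offset is the distance from the TCP to the grasp point, in m); z points along the fingers, y is the line along which they close (so a half turn about z gives the same grasp; the last joint's range is limited). The gripper opens to 93 mm and grips with 3 to 60 N. Pads are 15 mm wide; open, the fingers measure 128 mm over their backs; the gripper's body (75 mm by 188 mm) begins 65 mm behind the grasp point.
Start: joints at [-81.807, 14.817, 87.949, -0, 77.235, -11.62], TCP at [0.186, -0.517, 0.219] pointing down, gripper open.
Joint ranges: [-179.93, 179.93], [-52.35, 119.4], [10.71, 147.94], [-69.91, 249.91], [12.55, 155.21], [-178.61, 178.61]. Speed limits (degrees/s): [147.25, 147.25, 180, 180, 180, 180].

## Interface

Orientations are given as a 3x3 rotation matrix whose columns are the frame's x, y, z axes.
In Python, from cell import manip gives the robot as it stands. Calls block until the motion is done:
- manip.move_ptp(position, orientation): joint-space move of the TCP to a pose.
- manip.move_l(position, vel=0.15, rotation=None, threshold=None): straight line of the TCP; rotation=None keeps the orientation; vel is the mean speed in m/s. With threshold (N) it stops when the force on the tool has changed by that much, and returns True; else False.
- manip.movej(angles): joint-space move.
- manip.set_gripper(opening, strength=None): opening from 0.0 (shut) to 1.0 (fully open); strength is the grip in N (None keeps the last); returns when the fingers have stopped.
- manip.sleep(seconds).
- manip.ik(position, orientation): joint angles nearest the present ones, or None.
- manip.capture(name): name is "scene" or "top"; returns a dict with "pixels" (384x512x3 uint8, blue, green, red), "range_z" (384x512 float32, m along the optical axis (not along the pixel's ray), 0 where there is no reading), "vfov" (degrees; the focal length in pixels is half the picture's height over the tangent of half this angle, whatever the lens; pixels are square), "cx", "cy" (the principal point, pixels), "distortion" ([k1, k2, p1, p2, k3] as OpenCV has them; the pictures are not rectified), "R" (3x3) and "t" (3): a world point X has camera coordinates R X + t. Camera axes: x right, y down, z forward; pixel columns grow to the right and rows downward; lengths in m; the calibration is good to about 2 mm. A picture is of the moment at which its call begins.
A pose or a line that the arm cannot do raises manip.IKError and nothing moves.
- manip.close_job(): hands the job in; it is judged then, once.
Readings, each from a call of its own:
- manip.get_time_s(): time.
- manip.get_qpos(): joint angles.
- manip.get_qvel(): joint speeds.
- manip.get_tau(): joint torques, N m.
- manip.get_position(): TCP position.
- manip.get_tcp_rot(): TCP orientation.
- manip.get_contact_force(): force on the tool from outside, world axes, zero at the start.
- manip.get_moment(): the same for the moment, N m.
- manip.get_gripper_width(): opening from 0.0 (shut) to 1.0 (fully open).
- manip.get_gripper_force(): force on a finger pad.
Only numpy, scipy, OpenCV 4.12 (cv2) and the standard library are available. Lean on these libraries where they do the work, as an engineer would, in place of code of your own. Each camera call takes 0.05 s, during which the arm holds its last target. There are 200 camera calls.

## Working session

There is one attempt and no reset: what is moved stays moved. The work goes in short steps, each a Python script; the robot and the scene stay as the last script left them, time stands still between calls to the robot, and variables do not carry over. Pictures are saved under pics/ and viewed, at most 14 in all, crops included, and the job is handed in when it is done.

```bash
ls; mkdir -p pics
python3 - <<'E'
from cell import manip
import cv2,numpy as np,pickle
print(manip.get_time_s(), manip.grasp_offset)
for n in("scene","top"):
    c=manip.capture(n); pickle.dump(c,open(f"{n}.pkl","wb")); cv2.imwrite(f"pics/{n}0.png",c["pixels"])
    print(n,c["vfov"],c["cx"],c["cy"],c["distortion"],(-c["R"].T@c["t"]),c["R"],(c["range_z"]>0).mean())
E
```

```text
pics
0.0 0.0188
scene 54.322547949631094 257.5656335163852 187.65520094043856 [-0.09147636  0.          0.          0.          0.        ] [1.094031   0.73212285 1.14470232] [[-0.75171541  0.65946415  0.00556604]
 [ 0.50639609  0.58260057 -0.63571973]
 [-0.42247715 -0.47506169 -0.77189989]] 0.9959971110026041
top 54.88068704322666 259.77208405244903 191.537583734434 [0.01801631 0.         0.         0.         0.        ] [0.32649122 0.11538524 1.2109237 ] [[-0.00618219 -0.99995656  0.0069759 ]
 [-0.98197123  0.00475269 -0.18897065]
 [ 0.18892928 -0.00801838 -0.98195796]] 0.9959309895833334
```

View pics/top0.png

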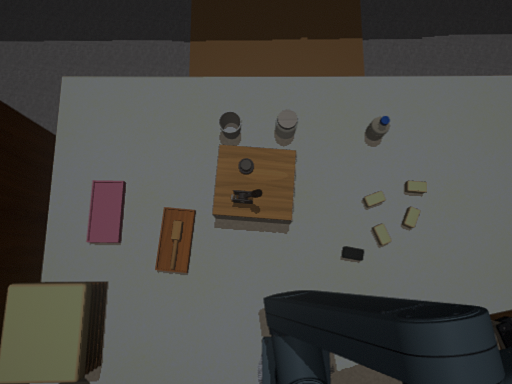

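View pics/scene0.png

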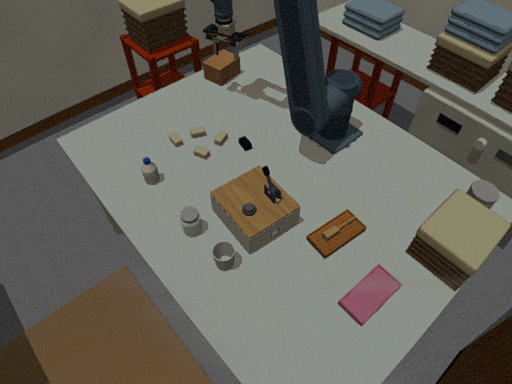

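The top view shows:
- the unit with its wooden top at (255,184), lever knob (256,193) and button (246,166)
- the wooden tray with the dowel at (176,240); the pink tray at (107,212) is a look-alike
- cream bars at (374,199), (417,187), (412,217) and (382,234); the black bar at (353,254) is a look-alike
- the cup at (230,125), the jar at (287,122) and the bottle at (380,126)

I choose the wooden tray and the four cream bars.

```bash
cat > h.py <<'E'
from cell import manip
import cv2, numpy as np
def K(c):
    f=c["pixels"].shape[0]/2/np.tan(np.radians(c["vfov"])/2)
    return np.array([[f,0,c["cx"]],[0,f,c["cy"]],[0,0,1]])
def rays(c,uv):
    n=cv2.undistortPoints(np.float64(uv).reshape(-1,1,2),K(c),np.array(c["distortion"]))[:,0]
    return np.c_[n,np.ones(len(n))]
def onplane(c,uv,z):
    d=rays(c,uv)@c["R"]; o=-c["R"].T@c["t"]
    return o+d*((z-o[2])/d[:,2])[:,None]
def cloud(c):
    h,w=c["range_z"].shape; v,u=np.mgrid[:h,:w]
    p=rays(c,np.c_[u.ravel(),v.ravel()])*c["range_z"].reshape(-1,1)
    return ((p-c["t"])@c["R"]).reshape(h,w,3)
def blobs(mask,amin=20):
    n,l,s,ce=cv2.connectedComponentsWithStats(mask.astype(np.uint8))
    return [(l==i) for i in range(1,n) if s[i,4]>=amin]
def rect(xy):
    """min area rect of xy metres -> centre, (long, short), angle of long axis"""
    b=cv2.boxPoints(cv2.minAreaRect(np.float32(xy*1000)))/1000
    e=[b[1]-b[0],b[2]-b[1]]; l=[np.linalg.norm(k) for k in e]; i=int(l[1]>l[0])
    return b.mean(0),(l[i],l[1-i]),np.arctan2(e[i][1],e[i][0])
def hull(c,m,z):
    k,_=cv2.findContours(m.astype(np.uint8),cv2.RETR_EXTERNAL,cv2.CHAIN_APPROX_NONE)
    return onplane(c,max(k,key=len)[:,0],z)[:,:2]
def soaps(c,zlo=0.018,zhi=0.045,zp=0.032):
    P=cloud(c); hsv=cv2.cvtColor(c["pixels"],cv2.COLOR_BGR2HSV).astype(int)
    m=(P[...,2]>zlo)&(P[...,2]<zhi)&(hsv[...,1]>45)&(hsv[...,0]>18)&(hsv[...,0]<40)&(P[...,0]>0.1)&(abs(P[...,1])<.75)
    out=[]
    for b in blobs(m,25):
        out.append((*rect(hull(c,b,zp)),P[b][:,2].mean(),b.sum()))
    return out
def snap(n,name=None):
    c=manip.capture(n)
    if name: cv2.imwrite("pics/"+name,c["pixels"])
    return c
def down(yaw):
    """tool down, finger-closing axis y at angle yaw"""
    y=np.array([np.cos(yaw),np.sin(yaw),0]); z=np.array([0,0,-1.]); return np.c_[np.cross(y,z),y,z]
E
python3 - <<'E'
from h import *; import pickle
np.set_printoptions(precision=4,suppress=True)
C={n:pickle.load(open(n+".pkl","rb")) for n in("top","scene")}
for n,c in C.items():
    P=cloud(c); h=cv2.cvtColor(c["pixels"],cv2.COLOR_BGR2HSV).astype(int)
    inx=(P[...,0]>.15)&(P[...,0]<.9)&(abs(P[...,1])<.8)
    print(n,"table z",np.median(P[...,2][inx]))
    for s in soaps(c): print("soap",*s)
    for nm,lo,hi,zp in(("unit",.104,.116,.11),("btn",.125,.137,.133),("tray",.012,.03,.026)):
        m=inx&(P[...,2]>lo)&(P[...,2]<hi)
        if nm=="tray": m&=(h[...,0]<25)&(h[...,1]>120)
        for b in blobs(m,20): print(nm,*rect(P[b][:,:2]),b.sum(),P[b].mean(0),np.argwhere(b).mean(0)[::-1])
    m=inx&(P[...,2]>.165)&(P[...,2]<.25)
    for b in blobs(m,5): print("knob?",P[b].mean(0),P[b].max(0),b.sum(),np.argwhere(b).mean(0)[::-1])
c=C["top"];P=cloud(c)
for u,v in((230,125),(287,122),(380,126)): 
    m=(P[...,2]>.02);  s=np.s_[v-22:v+23,u-22:u+23]; q=P[s][m[s]]; print("by",q[:,:2].min(0),q[:,:2].max(0),q[:,2].max())
big=lambda im,x,y,w,h:cv2.resize(im[y:y+h,x:x+w],None,fx=4,fy=4,interpolation=cv2.INTER_CUBIC)
a=big(c["pixels"],150,140,150,140); b=big(C["scene"]["pixels"],200,155,50,140)
cv2.imwrite("pics/crop1.png",np.hstack([a,b]))
E
```

```text
top table z 0.002053844021631066
soap [ 0.5676 -0.4038] (np.float32(0.06553276), np.float32(0.03655552)) 1.5657202 0.03160912347452002 208
soap [ 0.5284 -0.2632] (np.float32(0.06588566), np.float32(0.034625374)) -1.2181357 0.032095102508513926 204
soap [ 0.4687 -0.3791] (np.float32(0.063266896), np.float32(0.038442478)) -0.39697263 0.031521437021970716 220
soap [ 0.4141 -0.2801] (np.float32(0.062410705), np.float32(0.037853885)) 0.40400705 0.03201347675164077 211
unit [0.5704 0.1233] (np.float32(0.24008672), np.float32(0.22052275)) 1.4888616 5004 [0.568  0.1208 0.1107] [254.9812 182.1701]
btn [0.6162 0.1491] (np.float32(0.033032667), np.float32(0.030019414)) -1.5321434 93 [0.6158 0.1497 0.1325] [245.2796 164.9247]
btn [0.2143 0.5851] (np.float32(0.12601313), np.float32(0.007452818)) 0.058177233 81 [0.2135 0.5853 0.1307] [ 88.5926 305.5556]
tray [0.4022 0.3766] (np.float32(0.19803558), np.float32(0.099692486)) -0.09653568 1624 [0.4003 0.3768 0.0214] [174.9674 239.907 ]
tray [ 0.1627 -0.6078] (np.float32(0.020700004), np.float32(0.010457047)) -0.4264188 20 [ 0.162  -0.6079  0.0215] [49
[... 1589 characters left out ...]
[335.7922 233.5426]
tray [0.2701 0.6461] (np.float32(0.10739744), np.float32(0.014672284)) 1.523428 91 [0.2695 0.6452 0.0204] [419.6154 259.5165]
knob? [ 0.2052 -0.5606  0.2363] [ 0.216  -0.5484  0.2497] 35 [216.2286  51.0571]
knob? [ 0.174  -0.4602  0.2362] [ 0.1812 -0.4517  0.2498] 21 [235.2857  57.4762]
knob? [0.2351 0.05   0.2158] [0.2585 0.1029 0.2496] 563 [308.2416 123.476 ]
knob? [0.5164 0.1292 0.2026] [0.5242 0.153  0.2282] 101 [266.8812 174.2871]
knob? [0.2129 0.6914 0.1668] [0.2765 0.7944 0.172 ] 1191 [457.3275 236.0168]
by [0.3265 0.1154] [0.81  0.239] 1.2109237009754426
by [ 0.3265 -0.0141] [0.8058 0.1154] 1.2109237009754426
by [ 0.3265 -0.3123] [0.7899 0.1154] 1.2109237009754426
```

View pics/crop1.png

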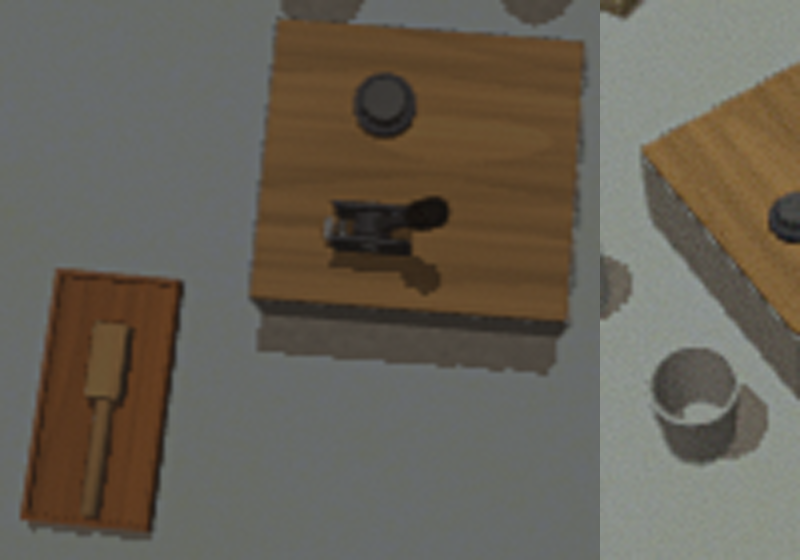

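The crop confirms the choices: wooden tray with the dowel, grip at about (177,230) and tip at about (173,268); lever leaning to the front, button beside it. Next I locate the dowel and grasp it.

```bash
cat >> h.py <<'E'
np.set_printoptions(precision=4,suppress=True)
UC=np.array([.5703,.1235]); UA=1.487
def U(x,y,z=0):
    c,s=np.cos(UA),np.sin(UA); return np.array([UC[0]+c*x-s*y,UC[1]+s*x+c*y,z])
def toU(p): 
    c,s=np.cos(UA),np.sin(UA); d=np.asarray(p)[...,:2]-UC; return np.stack([d@[c,s],d@[-s,c]],-1)
def dowel(c,zt=.034,lo=.029):
    """grip centre xy, tip xy from top view, lying with axis at height zt"""
    P=cloud(c); m=(P[...,2]>lo+zt-.034)&(P[...,2]<zt+.03)&(abs(P[...,0]-.42)<.13)&(abs(P[...,1]-.38)<.13)
    hsv=cv2.cvtColor(c["pixels"],cv2.COLOR_BGR2HSV).astype(int); m&=(hsv[...,1]>60)
    b=max(blobs(m,20),key=np.sum); q=P[b]; g=q[q[:,2]>zt+.0105]; 
    (cx,cy),sz,a=rect(q[:,:2]); gc,gs,ga=rect(g[:,:2])
    return gc,gs,ga,np.array([cx,cy]),sz,a
E
python3 - <<'E'
from h import *; import pickle
c=pickle.load(open("top.pkl","rb")); print(*dowel(c))
hs=cv2.cvtColor(c["pixels"],cv2.COLOR_BGR2HSV); print(hs[230,177],hs[262,173],hs[225,165])
print(onplane(c,[(177,230),(172.7,268)],.046))
P=cloud(c)
for n,(u,v) in dict(cup=(230,125),jar=(287,122),bottle=(380,126),black=(353,254)).items():
    q=P[v-24:v+25,u-24:u+25].reshape(-1,3); q=q[(q[:,2]>.015)&(q[:,2]<.3)&(np.hypot(*(q[:,:2]-onplane(c,[(u,v)],.05)[0,:2]).T)<.06)]; print(n,q.min(0),q.max(0))
print(manip.get_qpos())
for k in (1,-1):
  y=-.097+k*np.pi/2; print([manip.ik(p,down(a)) for p,a in(([.43,.373,.0235],y),([.43,.373,.15],y),([.594,.403,.12],y+1.487+.097),([.585,.33,.026],y+1.487+.097))])
E
```

```text
[0.4042 0.3718] (np.float32(0.11108842), np.float32(0.02794269)) -0.10067923 [0.3858 0.3725] (np.float32(0.14808078), np.float32(0.028304772)) -0.08233797
[ 17 135 104] [ 15 127  86] [ 13 160  86]
[[0.429  0.3663 0.046 ]
 [0.3125 0.3751 0.046 ]]
cup [0.7356 0.1681 0.0155] [0.81   0.239  0.0914]
jar [ 0.7394 -0.0141  0.0156] [0.8058 0.0543 0.1063]
bottle [ 0.7313 -0.3123  0.0152] [ 0.7899 -0.2526  0.1279]
black [ 0.3333 -0.2193  0.0161] [ 0.3771 -0.1533  0.039 ]
[-81.8069  14.856   88.002    0.      77.2357 -11.6222]
[array([ 29.7156,  28.1872,  98.4327,  -0.    ,  53.3801, -54.7267]), array([ 29.7156,  19.8604,  90.9308,  -0.    ,  69.2088, -54.7267]), array([  25.2753,   35.8759,   69.049 ,   -0.    ,   75.0751, -149.9235]), array([  19.9323,   36.563 ,   82.2607,   -0.    ,   61.1764, -155.2666])]
[array([ 29.7156,  28.1872,  98.4327,  -0.    ,  53.3801, 125.2733]), array([ 29.7156,  19.8604,  90.9308,  -0.    ,  69.2088, 125.2733]), array([25.2753, 35.8759, 69.049 , -0.    , 75.0751, 30.0765]), array([19.9323, 36.563 , 82.2607, -0.    , 61.1764, 24.7334])]
```

Run:
```python
from h import *
y=-.09-np.pi/2; R=down(y); g=[.430,.368]
manip.move_ptp([.2,-.45,.33],manip.get_tcp_rot()); manip.set_gripper(.5,40)
manip.move_ptp([*g,.12],R)
manip.move_l([*g,.0275],vel=.1,threshold=15)
manip.set_gripper(0,40)
print(manip.get_position(),manip.get_gripper_width()*93,manip.get_gripper_force())
manip.move_l([*g,.13]); print(manip.get_gripper_width()*93,manip.get_contact_force())
Ri=down(UA-np.pi/2); p=U(.12+.17,0,.13); manip.move_ptp(p,Ri); print(manip.get_time_s())
for n in("top","scene"): 
    c=snap(n,n+"1.png")
    import pickle; pickle.dump(c,open(n+"1.pkl","wb"))
a=cv2.imread("pics/top1.png")[110:260,130:280];b=cv2.imread("pics/scene1.png")[170:320,240:390]
cv2.imwrite("pics/crop2.png",cv2.resize(np.hstack([a,b]),None,fx=2.6,fy=2.6,interpolation=cv2.INTER_CUBIC))
```

```text
[0.4303 0.3682 0.028 ] 27.66978319263123 39.94118928909302
27.667454567077698 [-0.1822  0.4296 -0.368 ]
8.4583
```

View pics/crop2.png

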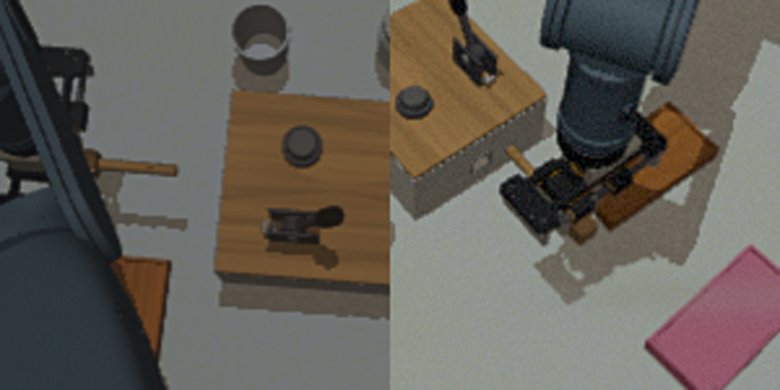

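The dowel is held with its rod pointing at the unit's back, and the hole shows at (482,160) in the right-hand crop. I now measure the rod against the hole.

Run:
```python
from h import *; import pickle
print(toU(manip.get_position()),manip.get_position()[2])
for n in("top1","scene1"):
    c=pickle.load(open(n+".pkl","rb"));P=cloud(c); q=P.reshape(-1,3); h=cv2.cvtColor(c["pixels"],cv2.COLOR_BGR2HSV).reshape(-1,3).astype(int)
    u=toU(q); m=(u[:,0]>.155)&(u[:,0]<.25)&(abs(u[:,1])<.03)&(q[:,2]>.11)&(q[:,2]<.17)&(h[:,1]>60)
    print(n,m.sum(),"x",u[m,0].min(),u[m,0].max())
    for lo in np.arange(.16,.25,.02):
        k=m&(u[:,0]>=lo)&(u[:,0]<lo+.02)
        if k.sum(): print(lo,u[k,1].min(),u[k,1].mean(),u[k,1].max(),"z",np.percentile(q[k,2],[5,50,95]))
c=pickle.load(open("scene1.pkl","rb"))
# hole rim: print ray/back-plane intersection of the crop pixel
d=rays(c,[(240+(482-390)/2.6,170+160/2.6)])@c["R"];o=-c["R"].T@c["t"]
n=np.r_[np.cos(UA),np.sin(UA),0]; s=(n@(U(.12,0)-o))/(d@n); X=o+d*s[:,None]; print("hole",toU(X),X[:,2])
```

```text
[0.29   0.0004] 0.12983456488167622
top1 119 x 0.16929687387839001 0.2496021963696779
0.16 -0.005323412849855624 0.0012609456133796516 0.0074946185630589265 z [0.1366 0.1411 0.1436]
0.18 -0.0038244057448919193 0.0017055991234756463 0.006521186436028464 z [0.1401 0.1419 0.147 ]
0.19999999999999998 -0.00505737183870596 0.0012648270700442298 0.007020797944388985 z [0.1378 0.1419 0.1449]
0.21999999999999997 -0.0058042759529030995 0.0012730378732363154 0.006362921418950703 z [0.1384 0.1419 0.1457]
0.23999999999999996 -0.0061117498671051235 0.0014475580538473216 0.007121305170621056 z [0.1369 0.1419 0.1445]
scene1 55 x 0.17243390421594676 0.2463680324210505
0.16 -0.004369001557399326 0.00024290924878790998 0.0068138075048285954 z [0.1382 0.1416 0.1441]
0.18 -0.004643073002117685 0.00018076978806068496 0.006384316695284111 z [0.1361 0.1413 0.1452]
0.19999999999999998 -0.005832280357076451 -0.00113606301084804 0.004988110998573059 z [0.1384 0.1416 0.1441]
0.21999999999999997 -0.00422218981539899 -0.0038998042590344664 -0.003577418702669943 z [0.1349 0.1354 0.1358]
0.23999999999999996 -0.005516636420912555 -0.005410574662399834 -0.005304512903887113 z [0.139  0.1394 0.1398]
hole [[0.12   0.0057]] [0.0427]
```

Run:
```python
from h import *
z=.0388
manip.move_l(U(.29,-.0005,z),vel=.1)
print(manip.move_l(U(.222,-.0005,z),vel=.06,threshold=14),manip.get_contact_force(),toU(manip.get_position()))
print(manip.move_l(U(.2085,-.0005,z),vel=.03,threshold=14),manip.get_contact_force(),toU(manip.get_position()))
manip.sleep(.6)
c=snap("top","top2.png");P=cloud(c);u=toU(P);m=(u[...,0]<-.13)&(u[...,0]>-.35)&(abs(u[...,1])<.11)&(P[...,2]>.05)&(P[...,2]<.12)
print("drawer pts",m.sum(),u[m][:,0].min() if m.any() else None,manip.get_gripper_width()*93)
print(manip.get_contact_force())
```

```text
False [-0.2972  1.042  -1.2981] [ 0.2224 -0.0005]
False [0.6966 5.1793 0.2514] [ 0.2089 -0.0006]
drawer pts 587 -0.2840269510004113 27.683253440376856
[-0.1494  5.0816 -0.5155]
```

The drawer sprang out. Next I put the dowel back in its tray.

Run:
```python
from h import *
manip.move_l(U(.29,-.0005,.0388),vel=.12); manip.move_l(U(.30,0,.13),vel=.2)
R=down(-.10-np.pi/2); g=[.4418,.3735]
print(manip.get_gripper_width()*93)
manip.move_ptp([*g,.13],R); manip.move_l([*g,.05]); print(manip.move_l([*g,.0278],vel=.04,threshold=8),manip.get_position())
manip.set_gripper(.5); manip.move_l([*g,.13])
manip.set_gripper(0,40)
manip.move_ptp(U(-.07,.055,.30),down(UA+np.pi/2)); print(manip.get_qpos(),manip.get_time_s())
c=snap("top","top3.png"); snap("scene","scene3.png"); print(*dowel(c))
```

```text
27.838823101167844
True [0.4414 0.3732 0.028 ]Traceback (most recent call last):
  File "<stdin>", line 8, in <module>
cell.IKError: the arm cannot take that pose within its joint ranges
```

Run:
```python
from h import *
manip.move_ptp(U(-.07,.055,.30),down(UA-np.pi/2)); print(manip.get_qpos(),manip.get_time_s(),manip.get_gripper_width())
c=snap("top","top3.png"); snap("scene","scene3.png"); print(*dowel(c))
```

```text
[-5.9141  8.5007 84.6647  0.011  86.8593 -1.1061] 20.4333 0.008151127738312246
[0.399  0.3777] (np.float32(0.1432892), np.float32(0.02750147)) -0.10987053 [0.3976 0.3786] (np.float32(0.14803042), np.float32(0.02939085)) -0.10741902
```

View pics/scene3.png

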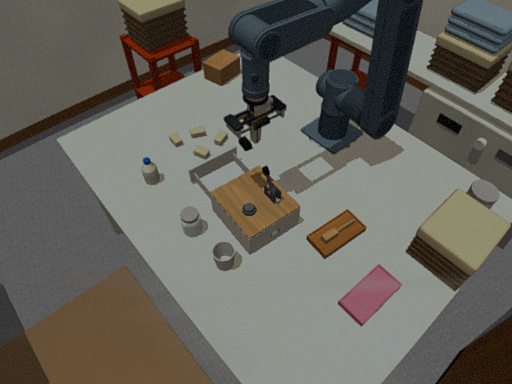

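The dowel lies in the wooden tray at (333,237), the drawer is open at (215,180), and the lever still leans forward with its knob at (266,172). Next I push the lever.

```bash
cat >> h.py <<'E'
def lever(c):
    P=cloud(c); u=toU(P); m=(P[...,2]>.185)&(P[...,2]<.26)&(abs(u[...,1]-.055)<.03)&(c["pixels"].max(2)<75)&(u[...,0]>-.04)&(u[...,0]<.12)
    return m.sum(), (np.r_[u[m].mean(0),P[m][:,2].mean()] if m.any() else None)
E
python3 - <<'E'
from h import *
print(manip.get_position(),U(-.07,.055,.3),lever(snap("scene")))
manip.move_l(U(-.07,.055,.20),vel=.15)
for x in(-.04,-.01,.02,.045,.055,.0605,.0635,.066):
    s=manip.move_l(U(x,.055,.20),vel=.05,threshold=16); print(x,s,toU(manip.get_position()),toU(UC+manip.get_contact_force()[:2]))
    if s:break
manip.move_l(U(.0,.055,.20),vel=.06); manip.move_l(U(-.07,.055,.22),vel=.2)
manip.sleep(.3)
for n in("scene","top"): print(lever(snap(n,n+"4.png")))
print(manip.get_time_s())
E
```

```text
[0.5095 0.0588 0.2997] [0.5096 0.0583 0.3   ] (np.int64(70), array([-0.003 ,  0.0534,  0.2101]))
-0.04 False [-0.0399  0.0551] [-0.2187 -0.1562]
-0.01 False [-0.0096  0.0552] [-0.7709  0.3104]
0.02 False [0.0202 0.055 ] [-0.7044 -0.1892]
0.045 False [0.0449 0.0555] [-4.2971  1.1251]
0.055 True [0.0503 0.0552] [-4.3516  0.0456]
(np.int64(55), array([0.07  , 0.0526, 0.2175]))
(np.int64(90), array([0.0637, 0.0566, 0.218 ]))
26.4917
```

Run:
```python
from h import *
manip.move_l(U(-.07,.055,.32),vel=.25)
manip.movej([-81.8,14.8,88,0,77.2,-11.6]); manip.set_gripper(.6,35)
c=snap("top","top5.png");P=cloud(c);u=toU(P);z=P[...,2]
reg=(u[...,0]<-.125)&(u[...,0]>-.33)&(abs(u[...,1])<.13)
w=reg&(z>.075)&(z<.1); print("front panel",w.sum(),np.percentile(u[w],[2,50,98],axis=0))
w=reg&(z>.05)&(z<.072); print("walls y",np.percentile(u[w][:,1],[2,30,70,98]))
f=reg&(z>.008)&(z<.026)&(u[...,0]>-.27); b=max(blobs(f),key=np.sum); print("floor",b.sum(),np.percentile(u[b],[1,50,99],axis=0),z[b].mean())
for s in soaps(c): print("soap",*s)
print(lever(c),manip.get_time_s())
cv2.imwrite("pics/crop5.png",cv2.resize(c["pixels"][130:270,205:440],None,fx=3.4,fy=3.4,interpolation=cv2.INTER_CUBIC))
for x,y in((.022,.045),(.022,-.045),(-.047,.045),(-.047,-.045)):
    for yaw in (UA+np.pi/2,UA-np.pi/2): print(manip.ik(U(-.1815+x,y,.03),down(yaw)) is not None,end=' ')
```

```text
front panel 320 [[-0.2833 -0.1047]
 [-0.2763  0.0041]
 [-0.2714  0.1065]]
walls y [-0.0938 -0.0901  0.0896  0.1008]
floor 2269 [[-0.269  -0.0906]
 [-0.1993 -0.0034]
 [-0.1292  0.0815]] 0.016819406740283527
soap [ 0.568  -0.4029] (np.float32(0.06465757), np.float32(0.03750681)) 1.4802835 0.031877266049101564 203
soap [ 0.5284 -0.2627] (np.float32(0.06680303), np.float32(0.03423266)) -1.2181348 0.032213125945149565 204
soap [ 0.4681 -0.3788] (np.float32(0.06448324), np.float32(0.038442265)) -0.39701438 0.031528676200846484 225
soap [ 0.4139 -0.2794] (np.float32(0.06212554), np.float32(0.039372128)) 0.40400675 0.03173560227994948 222
(np.int64(90), array([0.0636, 0.0566, 0.2182])) 30.475
True True True True True True True True
```

View pics/crop5.png

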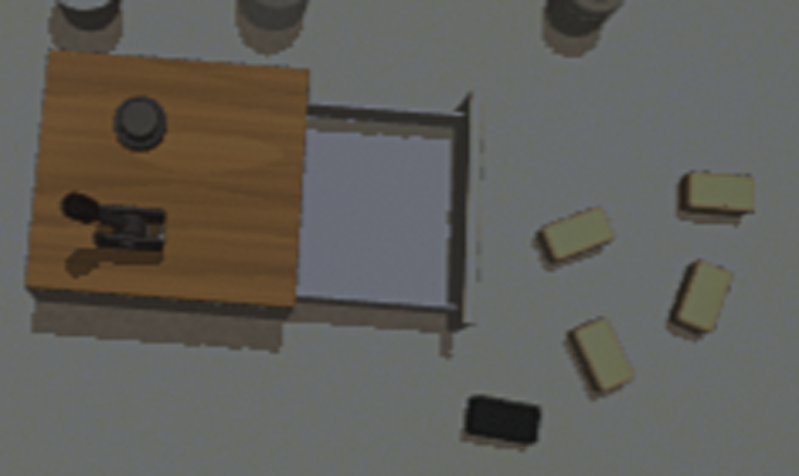

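The crop shows the lever leaning back on its last notch (knob at (80,207)), an empty open drawer, four cream bars on the right and the black bar at (503,420). Next I load the bars, starting with one.

```bash
cat >> h.py <<'E'
HOME=[-81.8,14.8,88,0,77.2,-11.6]
DX=-.1815
SLOTS=[(.022,.045),(.022,-.045),(-.047,.045),(-.047,-.045)]
def inside(s):
    u=toU(s[0]); return DX-.09<u[0]<-.1 and abs(u[1])<.09
def look(name=None):
    c=snap("top",name); loose=[s for s in soaps(c) if not inside(s) and s[4]>120]
    return c,loose
def placed(c):
    return [(toU(s[0])-[DX,0],s[3],s[4]) for s in soaps(c,.03,.062,.048) if inside(s)]
def pick_place(s,slot):
    ctr,al0=s[0],s[2]; off=.008 if slot[0]>0 else 0.
    q0=manip.get_qpos(); best=None
    pt=U(DX+slot[0]-off,slot[1])[:2]
    for al in(al0,al0+np.pi):
        for k in(1,-1):
            gp=ctr-off*np.array([np.cos(al),np.sin(al)])
            Rp,Rq=down(al+k*np.pi/2),down(UA+k*np.pi/2)
            a=manip.ik([*gp,.007],Rp); b=manip.ik([*pt,.025],Rq)
            if a is None or b is None: continue
            cst=abs(a-q0).max()+abs(b-a).max()
            if best is None or cst<best[0]: best=(cst,gp,Rp,Rq)
    _,gp,Rp,Rq=best
    manip.set_gripper(.6,35); manip.move_ptp([*gp,.10],Rp); manip.move_l([*gp,.007],vel=.12,threshold=20)
    manip.set_gripper(0,35); w=manip.get_gripper_width()*93; manip.move_l([*gp,.18],vel=.2)
    w2=manip.get_gripper_width()*93; print("width",w,w2)
    if not 30<w2<42: manip.set_gripper(.6); return False
    manip.move_ptp([*pt,.18],Rq); w3=manip.get_gripper_width()*93
    if not 30<w3<42: print("lost",w3); return False
    manip.move_l([*pt,.06],vel=.2); t=manip.move_l([*pt,.0245],vel=.05,threshold=8); print("down",t,manip.get_position())
    manip.set_gripper(.5); manip.move_l([*pt,.18],vel=.2); return True
E
python3 - <<'E'
from h import *
c,l=look(); s=min(l,key=lambda s:-s[0][1]); print(pick_place(s,SLOTS[0])); manip.movej(HOME)
c,l=look("top6.png"); print(len(l),placed(c),lever(c),manip.get_time_s())
cv2.imwrite("pics/crop6.png",cv2.resize(c["pixels"][130:270,205:440],None,fx=2.5,fy=2.5,interpolation=cv2.INTER_CUBIC))
E
```

```text
width 35.77474896004265 36.15475955362852
down True [ 0.5106 -0.0393  0.0236]
True
3 [(array([0.0202, 0.047 ]), np.float64(0.04769606063332359), np.int64(212))] (np.int64(89), array([0.0638, 0.0566, 0.2186])) 40.675
```

View pics/crop6.png

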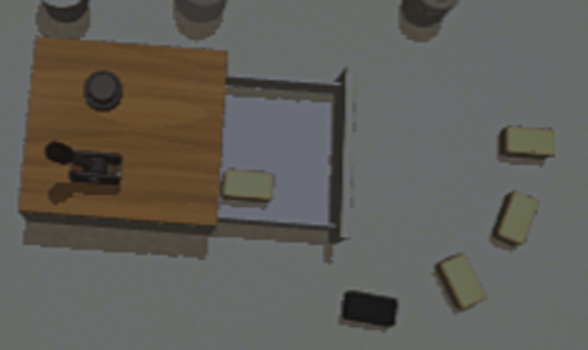

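The first bar lies flat at its slot at (247,186), and three cream bars remain on the right. I continue with those.

Run:
```python
from h import *
for i in(1,2,3):
    c,l=look()
    if not l: print("none seen"); break
    s=min(l,key=lambda s:-s[0][1]); print(len(l),s); ok=pick_place(s,SLOTS[i]); manip.movej(HOME); print(ok,manip.get_time_s())
    if not ok: break
c,l=look("top7.png"); print(len(l),placed(c),lever(c),manip.get_time_s())
cv2.imwrite("pics/crop7.png",cv2.resize(c["pixels"][130:270,205:440],None,fx=2.5,fy=2.5,interpolation=cv2.INTER_CUBIC))
```

```text
3 (array([ 0.389 , -0.3036], dtype=float32), (np.float32(0.06264718), np.float32(0.036018867)), np.float32(0.3744285), np.float64(0.0316790345695139), np.int64(209))
width 35.36084637390691 36.09735652150723
down True [ 0.6002 -0.0469  0.0236]
True 51.1
2 (array([ 0.4681, -0.3794], dtype=float32), (np.float32(0.064286105), np.float32(0.037261497)), np.float32(-0.43438643), np.float64(0.03149314080210466), np.int64(221))
width 35.66853562653187 35.683786317836486
down True [ 0.5057 -0.1004  0.0237]
True 61.3333
1 (array([ 0.5682, -0.4029], dtype=float32), (np.float32(0.06484383), np.float32(0.03692034)), np.float32(1.4902856), np.float64(0.031713688986133894), np.int64(210))
width 35.98860281027635 35.64938516148897
down True [ 0.5951 -0.1076  0.0237]
True 71.8083
0 [(array([ 0.022 , -0.0423]), np.float64(0.04813256494931659), np.int64(202)), (array([-0.0477, -0.0423]), np.float64(0.04790010714041416), np.int64(204)), (array([-0.0115,  0.047 ]), np.float64(0.04796697030335356), np.int64(420))] (np.int64(87), array([0.0639, 0.0566, 0.2182])) 71.8583
```

View pics/crop7.png

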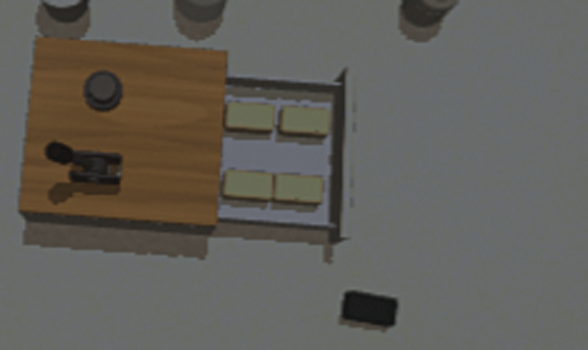

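All four bars lie flat in the drawer, and the lever is still back on its notch. Next I press the button.

Run:
```python
from h import *
manip.set_gripper(0,35)
b=U(.03,-.0445)[:2]
for yaw in(UA,UA-np.pi):
    R=down(yaw)
    if manip.ik([*b,.13],R) is not None and manip.ik([*b,.28],R) is not None: break
manip.move_ptp([.45,-.25,.33],R); manip.move_ptp([*b,.30],R)
manip.move_l([*b,.145],vel=.15)
print(manip.move_l([*b,.1268],vel=.03,threshold=16),manip.get_position(),manip.get_contact_force())
manip.sleep(1.0)
for n in("scene","top"): print(lever(snap(n,n+"8.png")))
print(manip.get_contact_force())
```

```text
False [0.6174 0.1497 0.1272] [-0.396   0.4889  4.62  ]
(np.int64(68), array([-0.0023,  0.0531,  0.2113]))
(np.int64(0), None)
[1.3347 1.4292 3.4919]
```

```bash
python3 -c "
import cv2;a=cv2.imread('pics/scene8.png')[140:260,160:340];cv2.imwrite('pics/crop8.png',cv2.resize(a,None,fx=3,fy=3))"
```

```text
(no output)
```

View pics/crop8.png

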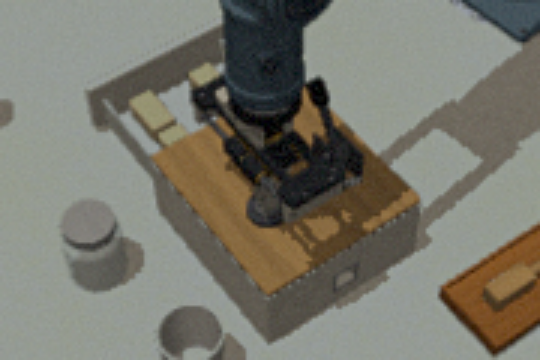

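The lever is back forward (knob at (320,92)) with the button down. I let the button up and shut the drawer.

Run:
```python
from h import *
b=manip.get_position()[:2]; manip.move_l([*b,.31],vel=.2)
R=down(UA-np.pi/2)
manip.move_ptp(U(-.33,0,.30),R); manip.move_l(U(-.33,0,.042),vel=.2)
print(manip.move_l(U(-.16,0,.042),vel=.07,threshold=14),toU(manip.get_position()),manip.get_contact_force())
for x in np.arange(-.155,-.115,.0025):
    s=manip.move_l(U(x,0,.042),vel=.04,threshold=24); f=toU(UC+manip.get_contact_force()[:2]); print(round(x,4),s,toU(manip.get_position())[0],f[0])
    if s or f[0]<-22:break
manip.sleep(.3); print(manip.get_contact_force())
manip.move_l(U(-.30,0,.042),vel=.1); manip.move_l(U(-.30,0,.3),vel=.25)
manip.movej(HOME)
c=snap("top","top9.png");snap("scene","scene9.png");P=cloud(c);u=toU(P);z=P[...,2]
w=(u[...,0]<-.1)&(u[...,0]>-.33)&(abs(u[...,1])<.13)&(z>.04)&(z<.13); print(w.sum(),u[w][:,0].min(),lever(c),manip.get_time_s()); print(*dowel(c))
```

```text
False [-0.1601  0.0001] [-2.5946 -2.7919  0.5448]
-0.155 False -0.15496473484360562 -2.801481205274659
-0.1525 False -0.1528760065805256 -4.491174949633341
-0.15 False -0.1506248821340616 -5.470379467392498
-0.1475 False -0.14835067573402802 -5.781626297093535
-0.145 False -0.1461092980009021 -8.131882921859969
-0.1425 False -0.14393775541663037 -8.873128462245017
-0.14 False -0.1410063609362906 -6.771272126147797
-0.1375 False -0.13811532960409387 -5.551330786253954
-0.135 False -0.13472331083938865 -0.6859692985115236
-0.1325 False -0.13259228872504064 -3.648532961260019
-0.13 False -0.1311140527904201 -7.500004145022521
-0.1275 False -0.13094173423862834 -16.89788033453771
-0.125 False -0.13073158419963776 -25.97979059064918
[ -5.2829 -24.9054   0.1487]
550 -0.12598864943001373 (np.int64(85), array([-0.009 ,  0.0566,  0.2173])) 94.1417
[0.4023 0.3778] (np.float32(0.1378788), np.float32(0.028214233)) -0.10100002 [0.3976 0.3789] (np.float32(0.14796019), np.float32(0.028501159)) -0.12282872
```

View pics/top9.png

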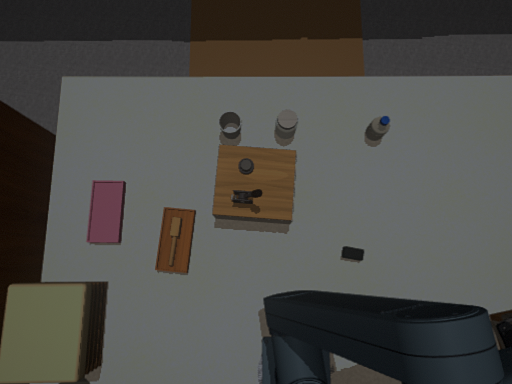

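The drawer is flush at (293,184), the lever is off, the dowel is in the wooden tray at (175,240), and the cup, jar and bottle stand where they were. I hand in the job.

```bash
python3 -c "
from cell import manip
print(manip.close_job())"
```

```text
the job is handed in; nothing more can be done
None
```

I handed the job in at about 94 s: all four soap bars are in the latched drawer, the lever is off with the button up, the dowel is in its wooden tray, and the bottle, jar and cup were not touched; no verdict came back.

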